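# Press the sprinkler cap home and ease the plunger up

## Task

Use the capping press with the red knob: push its knob down until the sprinkler cap is fully home on the glass shaker standing under it. Then let the spring-loaded plunger come back up slowly under your hand, taking a second or more, all the way to the top; it must never snap up. Leave the press with the blue knob alone.

Things in the scene. Friction and masses are not known exactly. Their poses are not given: they have to be found in the camera images.
- red_press_knob_top (a point): Centre of the flat top of the red plunger knob (upright disc, 56 mm wide, 20 mm thick), 238 mm above the table when up; moves with the plunger, straight down. The press is fixed: base 110 x 130 x 15 mm, rods 50 mm either side along y carrying a bridge 36 x 126 mm with a 38 mm wide guide tube that ends at 184 mm. The shaker stands on the plunger's axis. z up
- red_press_plunger (a joint): Travel of the red plunger in m: 0 up, growing as it is pressed down, 0.032 at the stop. A spring pushes it up: 4 N at the top, 10 N at 0.030. No latch, little damping: let go, it snaps up at over 0.7 m/s. Its foot meets the cap after 18 to 21 mm and has the cap home at about 0.030; with the cap's own 4 N that takes about 14 N
- cap_top (a point): Centre of the top of the steel sprinkler cap (47 mm wide, 16 mm high) on the empty glass shaker (44 mm wide, 85 mm high) standing loose in the red press's nest, within 2 mm of the plunger's axis. Starts 112 to 116 mm above the table, 9 to 12 mm proud; fully home it is at 103.5 mm. It stays where it is pushed. z is the shaker's axis, up
- blue_press_knob_top (a point): Centre of the flat top of the blue knob of a second spring press of the same size and build, with an empty nest; 238 mm above the table. To be left alone
Mind the look-alikes: they are no part of the job. Leave any black look-alike of the part that bears red_press_knob_top alone. Leave any orange look-alike of the part that bears cap_top alone.

How it is judged:
On the way:
1. the red knob is down and the cap is home on the shaker (height (world z) of cap_top below 0.107 m and value of joint red_press_plunger above 0.024 m), for 0.1 s.
At the end, for the whole second after the job is handed in: The cap is home (its top within 3.5 mm of the seated height of 103.5 mm), the shaker still stands upright (within 10 degrees) in the red press, within 12 mm of the plunger's axis, and the red plunger is back up to within 4 mm of the top (value of joint red_press_plunger below 0.004 m and height (world z) of cap_top between 0.09 and 0.107 m and horizontal distance between cap_top and red_press_knob_top below 0.012 m and angle between cap_top's own z axis and vertical below 0.17 rad); the robot touches nothing.
It fails at once if the red plunger rises faster than 0.15 m/s (it snaps back) (velocity of joint red_press_plunger below -0.15 m/s).
It fails at once if the blue knob is pressed or moved by more than 8 mm (distance of blue_press_knob_top from where it was at the start of the episode above 0.008 m).
It also fails if it takes over 32 s, if anything falls off the work surface, if the arm or the gripper's body presses on something with over 40 N, if the wrist force passes 120 N, or if a joint passes its speed limit or range.

## Robot

A 6-joint arm with a two-finger parallel gripper is mounted at the origin on the work surface. World frame = base frame: x ahead of the robot, y to its left, z up, the work surface at z = 0. Lengths are in m, angles in rad, forces in N, time in s.
With the tool pointing down it reaches from about 0.325 to 0.85 m from the base axis. Payload 4.4 kg.
Tool frame: the origin (TCP) lies between the finger pads; the fingertips stand arm.nose_length ahead of it and the grasp point (between the pads) lies 6 mm ahead of it (arm.nose_length is the distance from the TCP to the fingertips, in m); x points along the fingers, z is the direction in which the jaws open and shut, and the axes are right-handed (so a half turn about x gives the same grasp; the last joint's range is limited). The gripper opens to 94 mm and grips with 3 to 60 N. Pads are 16 mm wide; open, the fingers measure 119 mm over their backs; the gripper's body (75 mm by 177 mm) begins 78 mm behind the grasp point.
Start: joints at [-1.48, 0.207, 1.542, -0, 1.393, -0.15], TCP at [0.137, -0.558, 0.23] pointing down, gripper open.
Joint ranges: [-2.73, 2.73], [-0.86, 2.22], [0.23, 2.46], [-1.11, 4.25], [0.08, 2.63], [-2.82, 2.82]. Speed limits (rad/s): [2.79, 2.79, 3.14, 3.14, 3.14, 3.14].

## Interface

Orientations are given as a 3x3 rotation matrix whose columns are the frame's x, y, z axes.
In Python, from plant import arm gives the robot as it stands.
- The arm moves only by the shell command python3 -m inch 'ROWS'. ROWS is JSON, a list of rows, each an object of numbers: "gripper": the opening, from 0 (shut) to 1 (fully open); "x", "y", "z": the shift along the world's x, y, z in cm; "yaw": the turn about the world's z in degrees. In form: [{"gripper": .., "x": .., "y": .., "z": .., "yaw": ..}, ...]. A call has 1 to 10 rows; each row shifts and turns the pose as measured when the row begins; what a row does not reach is not made up. A row lasts 1/12 s, in which the tool goes at most 41.7 mm and 7.16 degrees, less where a joint would pass 70% of its speed; a pose out of reach is approached as far as the arm can. A call is refused whole if a number of a shift passes 4.17 or a number of a turn 7.16, either way. A call with a gripper value outside its range is refused whole. The fingers move at their own pace and stop on an object; the grip force is fixed at half the most. Time passes only in rows, so rows that do not move let the fingers close. It gives the time, the measured TCP pose, the force and the opening at its end, in the units of the state.
- arm.observe(): the state, without advancing time (a new reading comes with each control period).
- arm.snapshot(name): name is "scene" or "side" or "wrist"; returns a dict with "color" (400x640x3 uint8, red, green, blue), "K" (3x3 intrinsics, pixels), "world_from_camera" (4x4, takes a point from camera to world coordinates); the wrist camera has in their place "mount" (4x4, takes a point from camera to tool coordinates, whose origin is the TCP and whose axes are the tool frame's). Camera axes: x right, y up, looking along -z (the intrinsics and any distortion apply to the point x, -y, -z); pixel columns grow to the right and rows downward; lengths in m; the calibration is good to about 2 mm. The wrist camera is an equidistant fisheye: a pixel r from the principal point sees the ray r / f radians off the axis. A picture is of the moment at which its call begins: read the wrist's pose just before it. There is no depth.
- arm.finish_job(): hands the job in, once; it reports no verdict.
The state is a dict: "time_s": time; "q": joint angles; "joint_velocities": joint speeds; "tau": joint torques, N m; "eef_pos": TCP position; "ee_rot": TCP orientation; "ft_force": force on the tool from outside, world axes, zero at the start; "ft_torque": the same for the moment, N m; "width": opening from 0.0 (shut) to 1.0 (fully open).
Only numpy, scipy, OpenCV 4.12 (cv2) and the standard library are available. Lean on these libraries where they do the work, as an engineer would, in place of code of your own. Each camera call takes 0.05 s, during which the arm holds its last target. There are 200 camera calls.

## Working session

There is one attempt and no reset: what is moved stays moved. The work goes in short steps, Python scripts to look and compute and a shell command to move; the robot and the scene stay as the last step left them, time stands still between calls to the robot, and variables do not carry over. Pictures are saved under pics/ and viewed, on a budget of 10 in all, crops included, one or two more only if the job needs it, and the job is handed in when it is done.

```bash
mkdir -p pics; python3 - <<'E'
from plant import arm
import cv2
s=arm.observe();print(s['time_s'],s['eef_pos'],s['ee_rot'],s['ft_force'],s['width'],arm.nose_length)
for n in("scene","side"):
    d=arm.snapshot(n);cv2.imwrite(f"pics/{n}1.png",d["color"][:,:,::-1]);print(n,d["K"].tolist(),d["world_from_camera"].round(4).tolist())
E
```

```text
0.0 [ 0.13703293 -0.557669    0.22930055] [[-2.28387155e-04  9.71149003e-01  2.38473399e-01]
 [ 2.23970940e-03  2.38473304e-01 -9.71146470e-01]
 [-9.99997466e-01  3.12313733e-04 -2.22955579e-03]] [ 0.07290638  0.47010695 -0.1925599 ] 1.0008526031896647 0.025
scene [[485.32826147596523, 0.0, 322.0200614316583], [0.0, 485.32826147596523, 206.4101214112983], [0.0, 0.0, 1.0]] [[-0.605, -0.5175, 0.6051, 1.0509], [0.7962, -0.3962, 0.4573, 0.4319], [0.0031, 0.7585, 0.6517, 0.7906], [0.0, 0.0, 0.0, 1.0]]
side [[515.4191119509609, 0.0, 321.4234680962375], [0.0, 515.4191119509609, 209.3675923843372], [0.0, 0.0, 1.0]] [[-0.9124, 0.2291, -0.3392, 0.1005], [-0.4092, -0.5266, 0.7451, 0.8195], [-0.008, 0.8187, 0.5742, 0.8199], [0.0, 0.0, 0.0, 1.0]]
```

View pics/scene1.png

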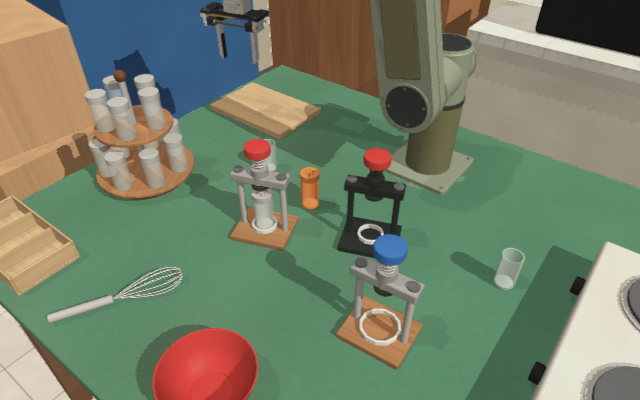

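View pics/side1.png

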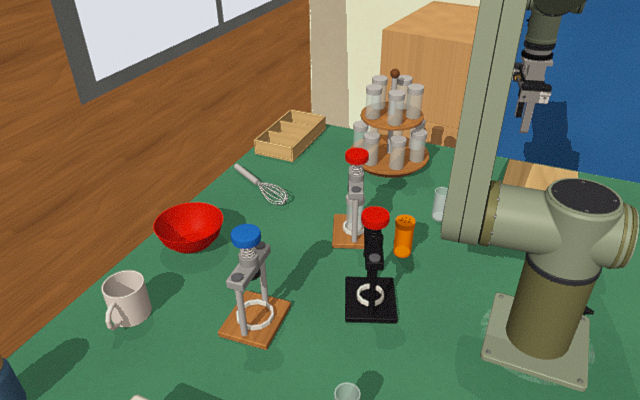

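The scene picture shows two red knobs: one on the grey and wood press with the shaker and cap at (257,150), and one on the black look-alike press at (377,159). The blue knob is at (390,249) and the orange shaker at (310,187). In the side picture the matching red knobs are at (357,156) and (375,217). I choose the grey press with the shaker under it. Next I'll triangulate it and check it in a close crop.

```bash
cat > h.py <<'E'
import numpy as np, cv2
def ray(d,u,v):
    K=d["K"];T=d["world_from_camera"]
    r=T[:3,:3]@np.array([(u-K[0,2])/K[0,0],-(v-K[1,2])/K[1,1],-1.]);return T[:3,3],r/np.linalg.norm(r)
def tri(rays):
    A=sum(np.eye(3)-np.outer(r,r) for o,r in rays);b=sum((np.eye(3)-np.outer(r,r))@o for o,r in rays)
    p=np.linalg.solve(A,b);return p,[np.linalg.norm(np.cross(p-o,r)) for o,r in rays]
def proj(d,p):
    T=d["world_from_camera"];c=T[:3,:3].T@(np.asarray(p)-T[:3,3]);K=d["K"]
    return K[0,2]+K[0,0]*c[0]/-c[2],K[1,2]-K[1,1]*c[1]/-c[2]
def blob(img,u,v,col='r',w=28):
    hsv=cv2.cvtColor(img,cv2.COLOR_RGB2HSV);h=hsv[...,0]
    m=((h<7)|(h>173)) if col=='r' else ((h>100)&(h<125))
    m=(m&(hsv[...,1]>150)&(hsv[...,2]>60)).astype(np.uint8)
    n,l,st,c=cv2.connectedComponentsWithStats(m);k=l[v,u];return c[k],st[k]
E
python3 - <<'E'
from h import *
from plant import arm
S=arm.snapshot("scene");D=arm.snapshot("side")
for n,a,b,c in(("red",(257,150),(357,156),'r'),("black",(377,159),(375,217),'r'),("blue",(390,249),(246,236),'b')):
    ca,sa=blob(S["color"],*a,c);cb,sb=blob(D["color"],*b,c)
    p,e=tri([ray(S,*ca),ray(D,*cb)]);print(n,ca,sa,cb,sb,p.round(4),np.round(e,4), np.hypot(*p[:2]))
im=np.hstack([cv2.resize(S["color"][125:255,215:345],(390,390),interpolation=2),cv2.resize(D["color"][135:265,300:430],(390,390),interpolation=2)])
cv2.imwrite("pics/crop1.png",im[:,:,::-1])
E
```

```text
red [256.5738758 149.124197 ] [244 139  26  22 467] [356.33040936 155.8245614 ] [345 148  24  17 342] [ 0.465  -0.1811  0.2272] [0.0005 0.0005] 0.49898285407395887
black [377.06483301 158.90176817] [364 148  27  23 509] [374.67086331 217.60971223] [361 206  29  25 556] [0.3436 0.0355 0.2275] [0.0004 0.0004] 0.34541139684925226
blue [390.13776138 248.85608856] [374 234  33  31 813] [245.34364821 235.68892508] [231 224  30  25 614] [0.5451 0.1876 0.2283] [0.0007 0.0007] 0.5765083753516954
```

View pics/crop1.png

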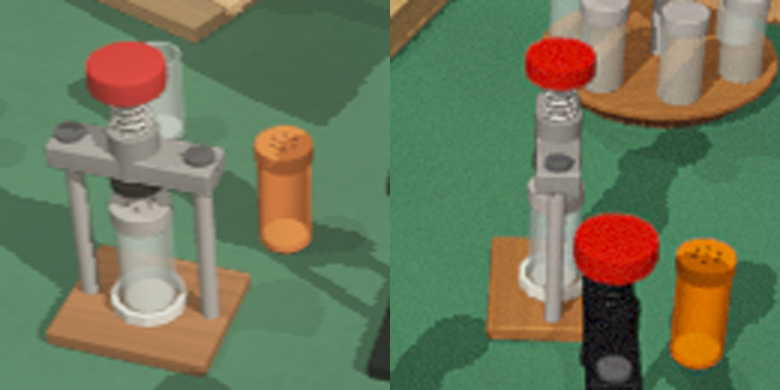

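The crop confirms it. The grey press has the red knob and the glass shaker with its cap proud under it, the black press and orange shaker are separate. The knob body centre is (0.465, -0.181, 0.227), so the top is near 0.237, which matches the text. Before moving I'll check how far away and how tall the spice rack is.

```bash
python3 - <<'E'
from h import *
from plant import arm
S=arm.snapshot("scene");D=arm.snapshot("side")
print(tri([ray(S,120,76),ray(D,394,73)]))
E
python3 -m inch '[{"gripper":0,"z":4},{"gripper":0,"z":4},{"gripper":0,"x":2.6,"y":3},{"gripper":0,"x":2.6,"y":3},{"gripper":0,"x":2.6,"y":3},{"gripper":0,"x":2.6,"y":3},{"gripper":0,"x":2.6,"y":3}]'
```

```text
(array([ 0.50070823, -0.56872471,  0.28991839]), [np.float64(0.0012983856644746773), np.float64(0.0012983856644746816)])validation failed for argument at $[0]...
```

```bash
python3 -m inch '[{"gripper":0,"x":0,"y":0,"z":4,"yaw":0},{"gripper":0,"x":0,"y":0,"z":4,"yaw":0},{"gripper":0,"x":2.6,"y":3,"z":0,"yaw":0},{"gripper":0,"x":2.6,"y":3,"z":0,"yaw":0},{"gripper":0,"x":2.6,"y":3,"z":0,"yaw":0},{"gripper":0,"x":2.6,"y":3,"z":0,"yaw":0},{"gripper":0,"x":2.6,"y":3,"z":0,"yaw":0}]'
```

```text
time_s: 0.88
eef_pos: [0.2653, -0.4065, 0.3109]
ee_rot: [[0.0, 0.975, 0.224], [0.002, 0.224, -0.975], [-1.0, 0.001, -0.002]]
ft_force: [0.5, -0.2, 0.4]
width: 0.538
```

```bash
python3 -m inch '[{"gripper":0,"x":2.7,"y":3,"z":0,"yaw":0},{"gripper":0,"x":2.7,"y":3,"z":0,"yaw":0},{"gripper":0,"x":2.7,"y":3,"z":0,"yaw":0},{"gripper":0,"x":2.7,"y":3,"z":0,"yaw":0},{"gripper":0,"x":2.7,"y":3,"z":0,"yaw":0},{"gripper":0,"x":2.7,"y":3,"z":0,"yaw":0},{"gripper":0,"x":2.7,"y":3,"z":0,"yaw":0},{"gripper":0,"x":0,"y":0,"z":0,"yaw":0}]'
```

```text
time_s: 1.55
eef_pos: [0.4615, -0.1815, 0.3128]
ee_rot: [[0.007, 0.973, 0.229], [0.001, 0.229, -0.973], [-1.0, 0.007, 0.001]]
ft_force: [-0.1, -0.1, -0.6]
width: 0.009
```

```bash
python3 -m inch '[{"gripper":0,"x":0.35,"y":0,"z":-1.5,"yaw":0},{"gripper":0,"x":0,"y":0,"z":-1.5,"yaw":0},{"gripper":0,"x":0,"y":0,"z":-1,"yaw":0},{"gripper":0,"x":0,"y":0,"z":0,"yaw":0}]'; python3 - <<'E'
from h import *
from plant import arm
S=arm.snapshot("scene");D=arm.snapshot("side")
for d,p in((S,(257,150)),(D,(357,156))): print(blob(d["color"],*p))
im=np.hstack([cv2.resize(S["color"][85:215,195:325],(390,390),interpolation=2),cv2.resize(D["color"][85:215,295:425],(390,390),interpolation=2)])
cv2.imwrite("pics/crop2.png",im[:,:,::-1])
E
```

```text
time_s: 1.88
eef_pos: [0.4669, -0.179, 0.2726]
ee_rot: [[0.009, 0.971, 0.238], [-0.001, 0.238, -0.971], [-1.0, 0.008, 0.003]]
ft_force: [-0.4, 0.6, -0.0]
width: 0.007
(array([256.76941748, 150.10194175]), array([244, 140,  26,  20, 412], dtype=int32))
(array([356.23780488, 156.11890244]), array([345, 148,  23,  17, 328], dtype=int32))
```

View pics/crop2.png

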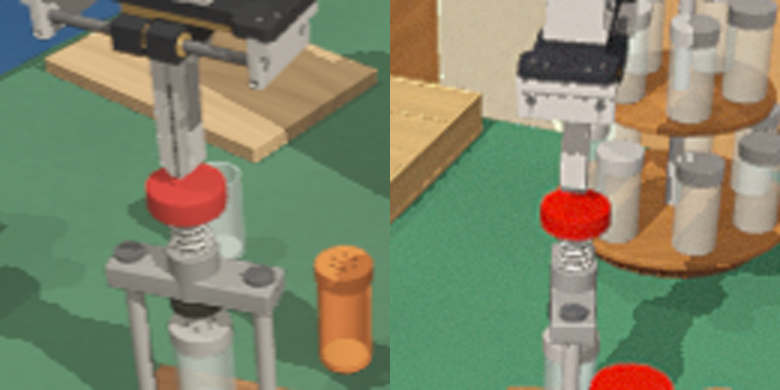

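The crop shows the closed fingertips about 1 cm above the centre of the red knob in both views (about (180,170) in the left half, (573,190) in the right), so I'll press.

```bash
python3 -m inch '[{"gripper":0,"x":-0.1,"y":-0.2,"z":-0.4,"yaw":0},{"gripper":0,"x":0,"y":0,"z":-0.4,"yaw":0},{"gripper":0,"x":0,"y":0,"z":-0.3,"yaw":0},{"gripper":0,"x":0,"y":0,"z":-0.3,"yaw":0},{"gripper":0,"x":0,"y":0,"z":-0.3,"yaw":0},{"gripper":0,"x":0,"y":0,"z":-0.3,"yaw":0}]'
```

```text
time_s: 2.48
eef_pos: [0.4673, -0.185, 0.2584]
ee_rot: [[0.018, 0.972, 0.233], [-0.006, 0.233, -0.973], [-1.0, 0.016, 0.01]]
ft_force: [-2.0, 1.5, 5.3]
width: 0.008
```

```bash
python3 -m inch '[{"gripper":0,"x":0,"y":0,"z":-0.4,"yaw":0},{"gripper":0,"x":0,"y":0,"z":-0.4,"yaw":0},{"gripper":0,"x":0,"y":0,"z":-0.4,"yaw":0},{"gripper":0,"x":0,"y":0,"z":-0.4,"yaw":0},{"gripper":0,"x":0,"y":0,"z":-0.4,"yaw":0}]'
```

```text
time_s: 2.9
eef_pos: [0.4673, -0.1849, 0.2433]
ee_rot: [[0.019, 0.972, 0.233], [-0.008, 0.233, -0.972], [-1.0, 0.017, 0.012]]
ft_force: [-4.0, 3.3, 12.2]
width: 0.007
```

```bash
python3 -m inch '[{"gripper":0,"x":0,"y":0,"z":-0.4,"yaw":0},{"gripper":0,"x":0,"y":0,"z":-0.4,"yaw":0},{"gripper":0,"x":0,"y":0,"z":-0.4,"yaw":0},{"gripper":0,"x":0,"y":0,"z":-0.4,"yaw":0}]'
```

```text
time_s: 3.23
eef_pos: [0.4673, -0.1848, 0.2358]
ee_rot: [[0.021, 0.972, 0.234], [-0.01, 0.235, -0.972], [-1.0, 0.018, 0.015]]
ft_force: [-5.0, 2.4, 13.2]
width: 0.008
```

```bash
python3 -m inch '[{"gripper":0,"x":0,"y":0,"z":-0.4,"yaw":0},{"gripper":0,"x":0,"y":0,"z":-0.4,"yaw":0},{"gripper":0,"x":0,"y":0,"z":-0.4,"yaw":0}]'
```

```text
time_s: 3.48
eef_pos: [0.4673, -0.1849, 0.233]
ee_rot: [[0.022, 0.972, 0.235], [-0.013, 0.236, -0.972], [-1.0, 0.019, 0.018]]
ft_force: [-9.3, 5.3, 25.9]
width: 0.005
```

```bash
python3 -m inch '[{"gripper":0,"x":0,"y":0,"z":-0.3,"yaw":0},{"gripper":0,"x":0,"y":0,"z":-0.3,"yaw":0}]'; python3 - <<'E'
from h import *
from plant import arm
S=arm.snapshot("scene");D=arm.snapshot("side");s=arm.observe();print(s['eef_pos'],s['ft_force'])
im=np.hstack([cv2.resize(S["color"][120:250,200:330],(390,390),interpolation=2),cv2.resize(D["color"][130:260,295:425],(390,390),interpolation=2)])
cv2.imwrite("pics/crop3.png",im[:,:,::-1])
E
```

```text
time_s: 3.65
eef_pos: [0.4672, -0.1848, 0.2331]
ee_rot: [[0.023, 0.971, 0.236], [-0.014, 0.237, -0.972], [-1.0, 0.019, 0.02]]
ft_force: [-5.8, 3.1, 13.9]
width: 0.007
[ 0.46725833 -0.18473947  0.23314812] [-5.79286286  3.51200337 14.83509935]
```

View pics/crop3.png

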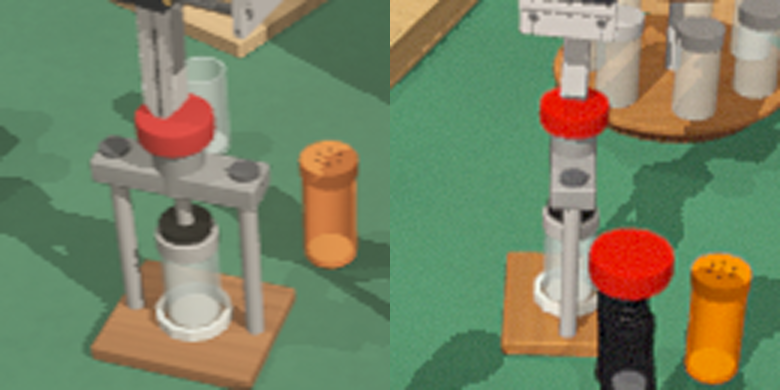

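The crop shows the knob down near the guide tube and the foot pressing the cap down on the shaker (about (185,230) in the left half). I'll push once harder to see whether it goes any further.

```bash
python3 -m inch '[{"gripper":0,"x":0,"y":0,"z":-0.5,"yaw":0},{"gripper":0,"x":0,"y":0,"z":-0.5,"yaw":0}]'
```

```text
time_s: 3.92
eef_pos: [0.4673, -0.1847, 0.233]
ee_rot: [[0.025, 0.971, 0.237], [-0.017, 0.238, -0.971], [-1.0, 0.02, 0.022]]
ft_force: [-11.0, 6.7, 26.0]
width: 0.004
```

```bash
python3 -m inch '[{"gripper":0,"x":0,"y":0,"z":-0.2,"yaw":0}]';python3 -m inch '[{"gripper":0,"x":0,"y":0,"z":0,"yaw":0}]'
```

```text
time_s: 4.0
eef_pos: [0.4672, -0.1847, 0.2341]
ee_rot: [[0.026, 0.971, 0.237], [-0.018, 0.238, -0.971], [-1.0, 0.021, 0.023]]
ft_force: [-5.3, 3.1, 9.5]
width: 0.006
time_s: 4.08
eef_pos: [0.4671, -0.1846, 0.2363]
ee_rot: [[0.026, 0.971, 0.238], [-0.019, 0.238, -0.971], [-0.999, 0.021, 0.024]]
ft_force: [-3.7, 2.2, 8.7]
width: 0.008
```

The plunger is hard against its end at TCP z 0.233 under 26 N. Rows with no shift let the spring lift the hand about 2 mm each, which is a safe pace for the return.

```bash
python3 -m inch '[{"gripper":0,"x":0,"y":0,"z":0,"yaw":0},{"gripper":0,"x":0,"y":0,"z":0,"yaw":0},{"gripper":0,"x":0,"y":0,"z":0,"yaw":0},{"gripper":0,"x":0,"y":0,"z":0,"yaw":0}]'
```

```text
time_s: 4.42
eef_pos: [0.4671, -0.1846, 0.2434]
ee_rot: [[0.028, 0.971, 0.239], [-0.021, 0.239, -0.971], [-0.999, 0.022, 0.027]]
ft_force: [-3.0, 0.9, 7.2]
width: 0.005
```

```bash
python3 -m inch '[{"gripper":0,"x":0,"y":0,"z":0.05,"yaw":0},{"gripper":0,"x":0,"y":0,"z":0.05,"yaw":0},{"gripper":0,"x":0,"y":0,"z":0.05,"yaw":0},{"gripper":0,"x":0,"y":0,"z":0.05,"yaw":0}]'
```

```text
time_s: 4.75
eef_pos: [0.467, -0.1845, 0.2507]
ee_rot: [[0.03, 0.97, 0.24], [-0.023, 0.24, -0.97], [-0.999, 0.024, 0.03]]
ft_force: [-2.4, 1.9, 6.3]
width: 0.005
```

```bash
python3 -m inch '[{"gripper":0,"x":0,"y":0,"z":0.05,"yaw":0},{"gripper":0,"x":0,"y":0,"z":0.05,"yaw":0},{"gripper":0,"x":0,"y":0,"z":0.05,"yaw":0},{"gripper":0,"x":0,"y":0,"z":0.05,"yaw":0},{"gripper":0,"x":0,"y":0,"z":0.05,"yaw":0}]'
```

```text
time_s: 5.17
eef_pos: [0.467, -0.1844, 0.2584]
ee_rot: [[0.032, 0.97, 0.24], [-0.026, 0.241, -0.97], [-0.999, 0.025, 0.033]]
ft_force: [-2.0, 1.9, 5.4]
width: 0.008
```

```bash
python3 -m inch '[{"gripper":0,"x":0,"y":0,"z":0.05,"yaw":0},{"gripper":0,"x":0,"y":0,"z":0.05,"yaw":0},{"gripper":0,"x":0,"y":0,"z":0.05,"yaw":0},{"gripper":0,"x":0,"y":0,"z":0.05,"yaw":0},{"gripper":0,"x":0,"y":0,"z":0.05,"yaw":0},{"gripper":0,"x":0,"y":0,"z":0.05,"yaw":0}]'
```

```text
time_s: 5.67
eef_pos: [0.467, -0.1845, 0.2635]
ee_rot: [[0.033, 0.97, 0.241], [-0.027, 0.242, -0.97], [-0.999, 0.025, 0.034]]
ft_force: [0.1, -0.7, 0.4]
width: 0.008
```

Contact was lost at TCP z 0.2635, which puts the tips at the knob's top height of 0.238. I'll back off slowly, then go clear.

```bash
python3 -m inch '[{"gripper":0,"x":0,"y":0,"z":0.1,"yaw":0},{"gripper":0,"x":0,"y":0,"z":0.2,"yaw":0},{"gripper":0,"x":0,"y":0,"z":0.4,"yaw":0},{"gripper":0,"x":0,"y":0,"z":1.5,"yaw":0},{"gripper":0,"x":0,"y":0,"z":3,"yaw":0},{"gripper":0,"x":0,"y":0,"z":3,"yaw":0},{"gripper":0,"x":0,"y":0,"z":0,"yaw":0},{"gripper":0,"x":0,"y":0,"z":0,"yaw":0}]'; python3 - <<'E'
from h import *
from plant import arm
S=arm.snapshot("scene");D=arm.snapshot("side")
for n,a,b,c in(("red",(257,150),(357,156),'r'),("blue",(390,249),(246,236),'b')):
    ca,sa=blob(S["color"],*a,c);cb,sb=blob(D["color"],*b,c)
    p,e=tri([ray(S,*ca),ray(D,*cb)]);print(n,ca,cb,p.round(4))
for z in(.1035,.114): print(z,proj(S,(.465,-.181,z)))
im=np.hstack([cv2.resize(S["color"][125:255,200:330],(390,390),interpolation=2),cv2.resize(D["color"][135:265,295:425],(390,390),interpolation=2)])
cv2.imwrite("pics/crop4.png",im[:,:,::-1])
E
```

```text
time_s: 6.33
eef_pos: [0.4654, -0.184, 0.3434]
ee_rot: [[0.027, 0.97, 0.24], [-0.024, 0.241, -0.97], [-0.999, 0.02, 0.029]]
ft_force: [0.9, 0.5, -0.7]
width: 0.006
red [256.53663793 149.13362069] [356.33923304 155.87315634] [ 0.465  -0.1812  0.2271]
blue [390.04534314 248.86519608] [245.36111111 235.71078431] [0.5452 0.1875 0.2282]
0.1035 (np.float64(261.2171181295884), np.float64(195.25384669648525))
0.114 (np.float64(260.8449834461734), np.float64(191.59014453504003))
```

View pics/crop4.png

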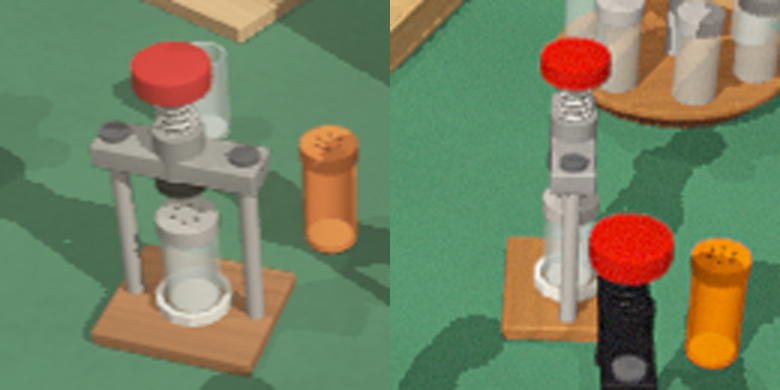

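In the crop the knob is back at its starting pixels. The cap's top is at crop (187,214), which is scene (262,196); for z = 103.5 mm the model predicts (261,195). The shaker stands upright in its nest and the arm is clear.

```bash
python3 -c "
from plant import arm
print(arm.finish_job())"
```

```text
the job is handed in; nothing more can be done
None
```

I pressed the red knob of the grey press down to its hard end with closed fingertips. Travel was about 30 mm, and the tool came to the same height on both hard pushes, at 26 N each. I then let the plunger rise under the fingers for about 1.6 s, at roughly 10–26 mm/s averaged over each move. Contact ended with the fingertips at about 0.238 m, the knob's top height. I then backed clear and handed the job in at about 6.4 s.

Last checks:
- **Red knob:** it is back at (0.465, -0.181, 0.227), within 0.1 mm of where it was measured at the start.
- **Cap:** its top, read by eye in one picture, matches about 102–103.5 mm, so it is home. I took the shaker's axis from the knob's position for this.
- **Shaker:** it looks upright and centred in its nest.
- **Blue knob:** it has not moved.
- **Arm:** the fingertips are about 8 cm above the knob, touching nothing.

No check failed. The plunger's own speed was not measured; I inferred it from the tool's motion, and contact held until the top. While pressing, the tool sat 3–4 mm off the knob's centre and showed up to 13 N of sideways force, with no visible effect.

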